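Walk the stone punching slab up to its stop

ROBOT

A 7-joint arm with a two-finger parallel gripper is mounted at the origin on the work surface. World frame = base frame: x ahead of the robot, y to its left, z up, the work surface at z = 0. Lengths are in mm, angles in rad, forces in N, time in s.
With the tool pointing down it reaches from about 425 to 975 mm from the base axis. Payload 16.7 kg.
Tool frame: the origin (TCP) lies at the very end of the fingers, on their centre line; the grasp point (between the pads) lies 19 mm behind it; z points along the fingers, y is the line along which they close (so a half turn about z gives the same grasp; the last joint's range is limited). The gripper opens to 85 mm and grips with 20 to 120 N. Pads are 22 mm wide; open, the fingers measure 114 mm over their backs; the gripper's body (76 mm by 85 mm) begins 54 mm behind the grasp point. The pads swing forward as they close: fully open they stand 13 mm farther back than shut.
Start: joints at [-0.149, 0.426, 0.074, 1.606, -0.034, 1.111, -0.067], TCP at [674.964, -0.019, 231.302] pointing down, gripper open.
Joint ranges: [-2.85, 2.85], [-0.5, 2.14], [-1.23, 1.37], [0.21, 2.46], [-1.02, 4.16], [0.16, 2.05], [-2.73, 2.73]. Speed limits (rad/s): [1.89, 1.89, 2.39, 2.39, 3.01, 3.01, 3.01].

INTERFACE

Orientations are given as [roll, pitch, yaw] about the fixed x, y, z axes, in that order (R = Rz(yaw) Ry(pitch) Rx(roll)).
In Python, from bench import manip, eyes, spotter gives the robot as it stands.
- The arm moves only by the tool servo_tool, never from a script. Its argument "motion" is a list that holds one entry, the list of rows, each a list of 7 numbers: the shift along the world's x, y, z in mm, then the turn, a rotation vector about the world's x, y, z in rad, then the closure in counts, from 0 (fully open) to 255 (shut). A call has 1 to 20 rows; each row is the pose to reach, as a shift and turn from the pose commanded when the call began; what a row does not reach only later rows make up. A row lasts 1/10 s, in which the tool goes at most 50 mm and 8.59 degrees, less where a joint would pass 70% of its speed; a pose out of reach is approached as far as the arm can. A call with a gripper value outside its range is refused whole. The fingers move at their own pace and stop on an object; "squeeze" is the grip in N (left out, the last holds). Time passes only in rows, so rows that repeat a pose let the fingers close. It gives the time, the measured TCP pose, the force, the opening and the grip force at its end, in the units of the state.
- manip.observe(): the state, without advancing time (a new reading comes with each control period).
- eyes.snapshot(name): name is "scene" or "side" or "wrist"; returns the picture (420x560x3 uint8, blue, green, red); there is no depth.
- eyes.camera_info(name): a dict with "fx", "fy", "cx", "cy" (pixels), "world_from_camera" (4x4, takes a point from camera to world coordinates). Camera axes: x right, y down, z forward; pixel columns grow to the right and rows downward; lengths in mm; the calibration is good to about 2 mm. The wrist camera is an equidistant fisheye: a pixel r from the principal point sees the ray r / f radians off the axis. A picture is of the moment at which its call begins: read the wrist's pose just before it. camera_info takes no time and is no camera call; for the wrist camera it gives the pose at the moment of the call.
- manip.close_job(): hands the job in; it is judged then, once.
Trained networks look in the newest picture that a camera, given by its name, has taken for a name from the list of things; names that differ only in an ending like _2 or _b are one class to them, and where a whole thing is asked for, a point or a joint stands for the part that bears it (a point fixed in the world has none). Each returns a list of dicts, best first, with "confidence" (0 to 1); they miss things now and then, are a little off and sometimes report something else, mostly with a low value. They report only what shows in the picture. A call takes as long as a camera call. They do not tell look-alikes from the thing itself.
- spotter.spot_in(camera, thing): "extent" ([left, top, right, bottom] as shares, 0 to 1, of the picture: columns of its width, rows of its height, round what is visible of it).
- spotter.regions_of(camera, thing): "mask" (420x560 bool, what is visible of it) and "extent" ([left, top, right, bottom] as shares, 0 to 1, of the picture: columns of its width, rows of its height, round what is visible of it).
The state is a dict: "time": time; "joints": joint angles; "qvel": joint speeds; "effort": joint torques, N m; "tool_pos": TCP position; "tcp_rot": TCP orientation; "ft_force": force on the tool from outside, world axes, zero at the start; "ft_torque": the same for the moment, N m; "gripper_width": opening from 0.0 (shut) to 1.0 (fully open); "finger_force": force on a finger pad.
Only numpy, scipy, OpenCV 4.12 (cv2) and the standard library are available. Lean on these libraries where they do the work, as an engineer would, in place of code of your own. Each camera call takes 0.05 s, during which the arm holds its last target. There are 200 camera calls.

TASK

Walk the heavy oblong stone punching slab along the bench to the steel angle stop: push one end of its near long side so that this end swings ahead, then the other end, turn and turn about, so that it stands clearly askew to the stop (fifteen degrees or so) at least twice, passing through square in between. Finish with its long side close up against the stop, square to it and centred on it. Never lift or tip the slab, and leave the small square stone and the rivet tub where they are.

Things in the scene. Friction and masses are not known exactly. Their poses are not given: they have to be found in the camera images.
- slab: heavy oblong pale stone slab, 100 mm (x) by 160 mm (y) by 30 mm high, about 1.3 kg, loose on the bench, 95 to 125 mm short of the stop. Origin: centre of the underside; x towards the stop, y left along the long side. Pushed with 6 to 20 N on the near long side 60 mm left or right of the middle, it turns roughly about its other end, 80 mm past the middle, so the middle advances too.
- stop: steel angle fixed to the bench, 160 mm long (y) like the slab; upright leg 30 mm high, 6 mm thick, facing the slab; flat foot reaching 51 mm behind that face. Origin: bench level, middle of that face; x away from the robot, square to the face; y left along it. With the slab flush, centred and square, the slab's origin is at x = -50 mm, y = 0 here, at the same yaw.
- square_stone: a small square block of the same pale stone, 70 by 70 by 30 mm, standing to one side of the slab's path; not to be moved. Origin: centre of the underside.
- rivet_tub: a round grey plastic tub of brass rivets, 72 mm across the rim and 45 mm high, standing to the other side of the slab's path; not to be moved. Origin: centre of the underside.
Things that resemble listed ones, but are neither listed nor needed, are in the scene too. Of the things shaped like the slab, the marble one is meant. What is shaped like the stop but blue is not meant.

How it is judged (in metres and radians):
On the way, in this order (a step that is already met when the one before it is completed fails the run):
1. one end of the slab swings ahead: the slab is askew to the stop by more than 9 degrees (angle between the x axis of slab and the x axis of stop, either way round above 0.16 rad).
2. the other end is brought up: the slab passes through square (within 4 degrees) (angle between the x axis of slab and the x axis of stop, either way round below 0.07 rad).
3. an end of the slab swings ahead again, by more than 9 degrees (angle between the x axis of slab and the x axis of stop, either way round above 0.16 rad).
At the end, for the whole second after the job is handed in: The slab lies flat and still on the bench with its middle at most 15 mm short of touching the stop, centred on it within 20 mm and square to it within 10 degrees (x of slab in the frame of stop between -0.065 and -0.04 m and y of slab in the frame of stop between -0.02 and 0.02 m and angle between the x axis of slab and the x axis of stop, either way round below 0.175 rad and height (world z) of slab below 0.006 m and linear speed of slab below 0.01 m/s).
It fails at once if the slab is lifted or tipped (height (world z) of slab above 0.02 m or angle between slab's own z axis and vertical above 0.2 rad).
It fails at once if the small square stone or the rivet tub is moved by more than 20 mm (distance of any of square_stone, rivet_tub from where it was at the start of the episode above 0.02 m).
It also fails if it takes over 48 s, if anything falls off the work surface, if the arm or the gripper's body presses on something with over 40 N, if the wrist force passes 120 N, or if a joint passes its speed limit or range.

## Working session

There is one attempt and no reset: what is moved stays moved. The work goes in short steps, Python scripts to look and compute and a tool call to move; the robot and the scene stay as the last step left them, time stands still between calls to the robot, and variables do not carry over. Pictures are saved under pics/ and viewed, at most 10 in all, crops included, and the job is handed in when it is done.

Besides the shell and the picture viewer there is one more tool, called after ">>>" as name([rows], argument=value, ...), one row to a line, values as JSON. servo_tool: Moves the arm, as the interface text tells. Its arguments: {"type":"object","properties":{"motion":{"type":"array","items":{"type":"array","items":{"type":"array","items":{"type":"number"}}}},"squeeze":{"type":"number"}},"required":["motion"]}

```bash
ls; mkdir -p pics; python3 - <<'E'
from bench import manip, eyes, spotter
import cv2
for n in ["scene","side"]:
    im=eyes.snapshot(n); cv2.imwrite(f"pics/{n}0.png",im)
    ci=eyes.camera_info(n); print(n,ci)
    for t in ["slab","stop","square_stone","rivet_tub"]:
        for d in spotter.spot_in(n,t):
            e=d["extent"]; print(t,round(d["confidence"],2),[round(e[0]*560),round(e[1]*420),round(e[2]*560),round(e[3]*420)])
E
```

```text
pics
scene {'fx': 393.6732762062619, 'fy': 393.6732762062619, 'cx': 279.49959203734034, 'cy': 200.69358918243435, 'world_from_camera': array([[-7.87359922e-01,  3.21539669e-01, -5.26000565e-01,
         1.07809544e+03],
       [ 6.16289251e-01,  4.32487113e-01, -6.58135591e-01,
         6.63091382e+02],
       [ 1.58717656e-02, -8.42358082e-01, -5.38684461e-01,
         5.85350690e+02],
       [ 0.00000000e+00,  0.00000000e+00,  0.00000000e+00,
         1.00000000e+00]])}
slab 0.83 [345, 200, 408, 236]
slab 0.8 [248, 201, 323, 254]
stop 0.78 [130, 171, 172, 206]
stop 0.59 [196, 230, 259, 287]
square_stone 0.62 [305, 257, 345, 294]
rivet_tub 0.55 [224, 178, 250, 207]
side {'fx': 494.0660383012161, 'fy': 494.0660383012161, 'cx': 277.11079451882296, 'cy': 203.84406563579392, 'world_from_camera': array([[-8.82470662e-01, -2.76884662e-01,  3.80237313e-01,
         9.57879308e+01],
       [-4.70233545e-01,  5.00036692e-01, -7.27216419e-01,
         8.63430986e+02],
       [ 1.12224641e-02, -8.20547494e-01, -5.71468167e-01,
         7.23409949e+02],
       [ 0.00000000e+00,  0.00000000e+00,  0.00000000e+00,
         1.00000000e+00]])}
slab 0.86 [282, 248, 348, 314]
slab 0.59 [216, 196, 287, 252]
stop 0.87 [162, 185, 217, 229]
stop 0.6 [242, 130, 283, 162]
square_stone 0.77 [178, 249, 212, 277]
rivet_tub 0.76 [270, 167, 294, 200]
```

View pics/scene0.png

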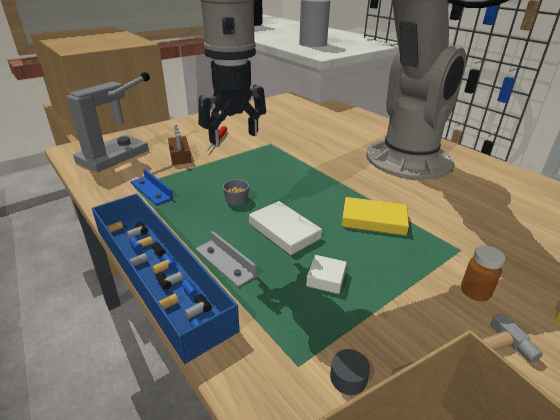

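View pics/side0.png

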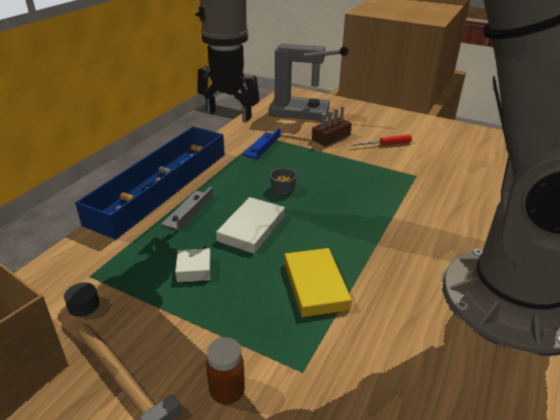

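The slab candidates are the white marble one (scene 285,227; side 251,223) and the yellow one (scene 375,216; side 317,282), so I take the white. The stop candidates are the steel one (scene 228,258; side 190,208) and the blue one (scene 152,187; side 262,143), so I take the steel. The square stone is at scene (326,274) and the tub at scene (236,192).

```bash
cat > h.py <<'E'
from bench import manip, eyes, spotter
import cv2, numpy as np
from scipy.optimize import minimize
CI={n:eyes.camera_info(n) for n in ("scene","side")}
BOX={"slab":[(-50,50,-80,80,0,30)],"square_stone":[(-35,35,-35,35,0,30)],
     "stop":[(0,6,-80,80,0,30),(0,51,-80,80,0,5)]}
def proj(n,P):
    c=CI[n]; q=(np.asarray(P,float)-c["world_from_camera"][:3,3])@c["world_from_camera"][:3,:3]
    return q[:,:2]/q[:,2:]*c["fx"]+[c["cx"],c["cy"]]
def unproj(n,px,z):
    c=CI[n]; d=c["world_from_camera"][:3,:3]@[(px[0]-c["cx"])/c["fx"],(px[1]-c["cy"])/c["fy"],1]
    o=c["world_from_camera"][:3,3]; return (o+d*(z-o[2])/d[2])[:2]
def corners(b,p):
    C=np.array([[x,y,z] for x in b[:2] for y in b[2:4] for z in b[4:]],float)
    c,s=np.cos(p[2]),np.sin(p[2])
    return C@np.array([[c,-s,0],[s,c,0],[0,0,1]]).T+[p[0],p[1],0]
S=4
def sil(n,thing,p):
    m=np.zeros((420*S,560*S),np.uint8)
    for b in BOX[thing]:
        h=cv2.convexHull(proj(n,corners(b,p)).astype(np.float32))
        cv2.fillConvexPoly(m,np.round(((h+.5)*S-.5)*16).astype(np.int32),1,shift=4)
    return cv2.resize(m.astype(np.float32),(560,420),interpolation=cv2.INTER_AREA)
def masks(thing,guess,ims=None,cams=("scene","side")):
    out={}
    for n in cams:
        ds=[d for d in spotter.regions_of(n,thing) if np.hypot(*(np.argwhere(d["mask"]).mean(0)[::-1]-proj(n,[[guess[0],guess[1],10]])[0]))<35]
        if ds: out[n]=ds[0]["mask"].astype(np.float32)
    return out
def fit(thing,ms,guess):
    def cost(p):
        p=[p[0],p[1],p[2]/100]   # scaled
        return sum(np.abs(sil(n,thing,p)-m).sum()/m.sum() for n,m in ms.items())/len(ms)
    best=None
    for dy in (-.15,0,.15):
        x0=np.array([guess[0],guess[1],(guess[2]+dy)*100])
        r=minimize(cost,x0,method="Nelder-Mead",options=dict(initial_simplex=np.vstack([x0,x0+[12,0,0],x0+[0,12,0],x0+[0,0,12]]),maxiter=150,xatol=.1))
        if best is None or r.fun<best.fun: best=r
    return np.array([best.x[0],best.x[1],best.x[2]/100]),best.fun
def rel(p,s):
    d=p[:2]-s[:2]; c,q=np.cos(s[2]),np.sin(s[2])
    return np.round([c*d[0]+q*d[1],-q*d[0]+c*d[1],np.degrees(p[2]-s[2])],1)
E
python3 - <<'E'
from h import *
ims={n:eyes.snapshot(n) for n in CI}
g={"slab":unproj("scene",(285,227),15),"stop":unproj("scene",(225,262),0),"square_stone":unproj("scene",(326,274),15),"tub":unproj("scene",(236,187),45)}
print({k:v.round() for k,v in g.items()}, unproj("side",(251,223),15),unproj("side",(283,175),45))
d=g["stop"]-g["slab"]; yaw=np.arctan2(d[1],d[0]); print("yaw0",yaw)
P={}
for t in ("slab","stop","square_stone"):
    ms=masks(t,g[t]); 
    for sub in (ms,*({n:ms[n]} for n in ms)):
        p,f=fit(t,sub,[*g[t],yaw]); print(t,list(sub),p.round(3),round(f,3))
        if sub is ms: P[t]=p
print("rel",rel(P["slab"],P["stop"]))
im=ims["scene"].copy()
for t,c in (("slab",(0,0,255)),("stop",(255,0,255)),("square_stone",(255,0,0))):
    for b in BOX[t]: cv2.polylines(im,[np.int32(cv2.convexHull(proj("scene",corners(b,P[t])).astype(np.float32)).round())],1,c,1)
cv2.imwrite("pics/fit.png",cv2.resize(im[140:320,170:410],None,fx=3,fy=3))
np.save("stop.npy",P["stop"])
E
```

```text
{'slab': array([584.,  68.]), 'stop': array([759.,  74.]), 'square_stone': array([618., 248.]), 'tub': array([ 602., -121.])} [583.96356735  62.22580924] [ 595.92543658 -124.20438566]
yaw0 0.03598154544475541
slab ['scene', 'side'] [5.81641e+02 6.16680e+01 4.30000e-02] 0.044
slab ['scene'] [5.81621e+02 6.16290e+01 3.70000e-02] 0.031
slab ['side'] [5.82405e+02 6.04840e+01 5.00000e-02] 0.05
stop ['scene', 'side'] [7.34639e+02 7.23470e+01 8.10000e-02] 0.062
stop ['scene'] [7.33997e+02 7.24520e+01 7.80000e-02] 0.047
stop ['side'] [7.35394e+02 7.14660e+01 7.90000e-02] 0.066
square_stone ['scene', 'side'] [6.16134e+02 2.46854e+02 6.09000e-01] 0.079
square_stone ['scene'] [6.14189e+02 2.45671e+02 6.02000e-01] 0.089
square_stone ['side'] [6.16900e+02 2.46112e+02 6.00000e-01] 0.056
rel [-153.4    1.7   -2.1]
```

View pics/fit.png

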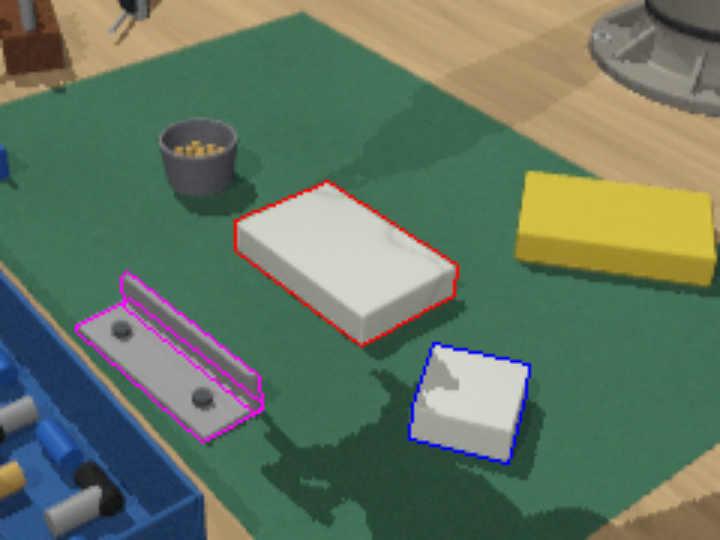

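The overlays fit tightly. The white veined slab and the grey steel stop are the right ones, at slab (582,62) and stop (735,72). The slab is 153 mm short of the stop (origin to face) and 2° off.

```bash
python3 - <<'E'
from h import *
o=manip.observe(); print(o["time"],o["tool_pos"],o["tcp_rot"],o["ft_force"],o["gripper_width"])
print([unproj("scene",p,0).round() for p in ((343,221),(409,234),(410,206),(344,199))],[unproj("side",p,0).round() for p in ((305,314),(349,302),(328,250),(285,253))])
E
```

```text
0.9 [6.74952294e+02 2.28669484e-03 2.31305460e+02] [-3.14153348e+00 -4.41004487e-06  1.57079903e+00] [0.40550538 0.40430574 0.29087853] 1.001503277198771
[array([435., 121.]), array([345., 258.]), array([237., 182.]), array([357.,  49.])] [array([354., 247.]), array([290., 176.]), array([390.,  48.]), array([471., 105.])]
```

>>> servo_tool([
  [[-45,0,0,0,0,0,255],[-90,30,0,0,0,0,255],[-130,60,0,0,0,0,255],[-175,90,0,0,0,0,255],[-180,122,0,0,0,0,255],[-180,122,-45,0,0,0,255],[-180,122,-80,0,0,0,255],[-180,122,-80,0,0,0,255],[-180,122,-80,0,0,0,255]],
], squeeze=20)

```text
time: 1.8
tool_pos: [495.1, 121.9, 151.9]
tcp_rot: [-3.141, 0.0, 1.57]
ft_force: [-0.2, -0.5, 0.5]
gripper_width: 0.002
finger_force: 0.0
```

>>> servo_tool([
  [[0,0,0,0,0,-0.15,255],[0,0,0,0,0,-0.3,255],[0,0,0,0,0,-0.45,255],[0,0,0,0,0,-0.6,255],[0,0,0,0,0,-0.75,255],[0,0,0,0,0,-0.9,255],[0,0,0,0,0,-1.05,255],[0,0,0,0,0,-1.2,255],[0,0,0,0,0,-1.35,255],[0,0,0,0,0,-1.49,255],[0,0,-45,0,0,-1.49,255],[0,0,-90,0,0,-1.49,255],[0,0,-120,0,0,-1.49,255],[0,0,-138,0,0,-1.49,255],[0,0,-138,0,0,-1.49,255]],
])

```text
time: 3.3
tool_pos: [495.3, 122.0, 13.0]
tcp_rot: [-3.141, 0.001, 0.08]
ft_force: [0.6, 0.3, 0.7]
gripper_width: 0.0
finger_force: 0.0
```

>>> servo_tool([
  [[10,0,0,0,0,0,255],[18,0,0,0,0,0,255],[24,0,0,0,0,0,255],[29,0,0,0,0,0,255],[34,0,0,0,0,0,255],[38,0,0,0,0,0,255],[42,0,0,0,0,0,255],[46,0,0,0,0,0,255],[50,0,0,0,0,0,255],[54,0,0,0,0,0,255],[56,0,0,0,0,0,255]],
])

```text
time: 4.4
tool_pos: [551.0, 122.7, 13.9]
tcp_rot: [-3.141, 0.001, 0.081]
ft_force: [-6.2, 3.8, 3.4]
gripper_width: 0.001
finger_force: 3.2
```

```bash
cat > look.py <<'E'
import sys; from h import *
g=[float(a) for a in sys.argv[1:4]]; st=np.load("stop.npy")
for n in CI: eyes.snapshot(n)
ms=masks("slab",g)
for n in ms:
    p,f=fit("slab",{n:ms[n]},g); print(n,p.round(3),round(f,3),rel(p,st))
p,f=fit("slab",ms,g); print("both",p.round(3),round(f,3),"rel",rel(p,st))
c,s=np.cos(p[2]),np.sin(p[2])
for y in (60,0,-60): print("near side at y",y,(p[:2]+[c*-50-s*y,s*-50+c*y]).round(1))
o=manip.observe(); print(o["time"],o["tool_pos"].round(1),o["ft_force"].round(1))
E
python3 look.py 600 62 -0.17
```

```text
scene [ 5.9941e+02  5.2974e+01 -1.9100e-01] 0.043 [-136.4   -8.4  -15.5]
side [ 6.00267e+02  5.26500e+01 -1.66000e-01] 0.7 [-135.5   -8.8  -14.1]
both [ 5.99986e+02  5.27890e+01 -1.82000e-01] 0.374 rel [-135.8   -8.7  -15. ]
near side at y 60 [561.6 120.8]
near side at y 0 [550.8  61.8]
near side at y -60 [540.    2.8]
4.6 [551.2 122.5  13.8] [-3.5  2.3  0.3]
```

>>> servo_tool([
  [[-20,0,0,0,0,0,255],[-42,-10,0,0,0,0,255],[-45,-50,0,0,0,0,255],[-45,-95,0,0,0,0,255],[-45,-119,0,0,0,0,255],[-32,-119,0,0,0,0,255],[-24,-119,0,0,0,0,255],[-18,-120,0,0,0,0,255],[-13,-121,0,0,0,0,255],[-8,-121,0,0,0,0,255],[-3,-122,0,0,0,0,255],[2,-123,0,0,0,0,255],[7,-123,0,0,0,0,255],[12,-124,0,0,0,0,255],[17,-125,0,0,0,0,255]],
])

```text
time: 6.1
tool_pos: [567.4, -2.0, 13.0]
tcp_rot: [-3.141, 0.002, 0.082]
ft_force: [-4.2, -0.9, 0.3]
gripper_width: -0.0
finger_force: 2.5
```

```bash
python3 look.py 619 54 0.08
```

```text
side [6.23422e+02 6.01120e+01 1.09000e-01] 0.065 [-111.8   -3.2    1.6]
both [6.23422e+02 6.01120e+01 1.09000e-01] 0.065 rel [-111.8   -3.2    1.6]
near side at y 60 [567.2 114.3]
near side at y 0 [573.7  54.7]
near side at y -60 [580.3  -5. ]
6.3 [568.3  -2.   13.3] [-0.1  0.4  0. ]
```

>>> servo_tool([
  [[5,-1,0,0,0,0,255],[10,-2,0,0,0,0,255],[15,-3,0,0,0,0,255],[20,-3,0,0,0,0,255],[25,-4,0,0,0,0,255],[29,-5,0,0,0,0,255],[32,-6,0,0,0,0,255]],
])

```text
time: 7.0
tool_pos: [599.6, -8.6, 13.2]
tcp_rot: [-3.141, 0.001, 0.081]
ft_force: [-4.3, 0.6, 2.3]
gripper_width: -0.002
finger_force: 2.0
```

```bash
python3 look.py 640 62 0.35
```

```text
scene [6.35788e+02 6.36000e+01 3.67000e-01] 0.042 [-99.2  -0.8  16.4]
side [6.38394e+02 6.32580e+01 3.95000e-01] 0.067 [-96.7  -1.3  18. ]
both [6.36501e+02 6.41430e+01 3.79000e-01] 0.059 rel [-98.5  -0.3  17.1]
near side at y 60 [567.9 101.4]
near side at y 0 [590.   45.7]
near side at y -60 [612.2 -10.1]
7.2 [600.1  -8.8  13.3] [-1.6 -0.3 -0.8]
```

>>> servo_tool([
  [[-30,0,0,0,0,0,255],[-62,5,0,0,0,0,255],[-68,50,0,0,0,0,255],[-68,95,0,0,0,0,255],[-66,109,0,0,0,0,255],[-55,109,0,0,0,0,255],[-47,109,0,0,0,0,255],[-42,110,0,0,0,0,255],[-37,113,0,0,0,0,255],[-32,116,0,0,0,0,255],[-27,119,0,0,0,0,255],[-22,122,0,0,0,0,255],[-17,124,0,0,0,0,255],[-12,127,0,0,0,0,255],[-6,129,0,0,0,0,255]],
])

```text
time: 8.7
tool_pos: [593.2, 118.9, 13.0]
tcp_rot: [3.141, 0.002, 0.079]
ft_force: [-6.3, 1.2, 2.3]
gripper_width: -0.001
finger_force: 3.1
```

```bash
python3 look.py 655 66 0.08
```

```text
scene [6.55497e+02 6.29510e+01 4.60000e-02] 0.061 [-79.6  -3.   -2. ]
side [6.56819e+02 6.35060e+01 6.40000e-02] 0.822 [-78.3  -2.5  -1. ]
both [6.56142e+02 6.32440e+01 5.10000e-02] 0.445 rel [-79.   -2.8  -1.7]
near side at y 60 [603.1 120.6]
near side at y 0 [606.2  60.7]
near side at y -60 [609.3   0.8]
8.9 [594.2 119.   13.2] [0.1 0.3 0.7]
```

>>> servo_tool([
  [[5,2,0,0,0,0,255],[10,3,0,0,0,0,255],[14,5,0,0,0,0,255],[17,6,0,0,0,0,255],[-10,6,0,0,0,0,255],[-25,-10,0,0,0,0,255],[-30,-55,0,0,0,0,255],[-30,-100,0,0,0,0,255],[-25,-119,0,0,0,0,255],[-15,-119,0,0,0,0,255],[-5,-119,0,0,0,0,255],[1,-119,0,0,0,0,255],[6,-120,0,0,0,0,255],[11,-121,0,0,0,0,255],[15,-121,0,0,0,0,255],[19,-122,0,0,0,0,255]],
])

```text
time: 10.5
tool_pos: [612.1, -1.7, 12.9]
tcp_rot: [3.141, 0.002, 0.082]
ft_force: [-5.9, -1.8, 3.8]
gripper_width: -0.003
finger_force: 2.9
```

```bash
python3 look.py 675 66 0.06
```

```text
scene [6.69105e+02 6.59560e+01 1.30000e-02] 0.088 [-65.8  -1.1  -3.9]
side [6.72974e+02 6.49850e+01 5.10000e-02] 0.084 [-62.1  -2.4  -1.7]
both [6.70777e+02 6.57440e+01 3.00000e-03] 0.092 rel [-64.2  -1.4  -4.4]
near side at y 60 [620.6 125.6]
near side at y 0 [620.8  65.6]
near side at y -60 [621.    5.6]
10.7 [612.8  -1.6  13.1] [-2.3 -0.9  0.7]
```

>>> servo_tool([
  [[-15,0,0,0,0,0,255],[-28,25,0,0,0,0,128],[-30,65,0,0,0,0,0],[-30,65,0,0,0,0,0],[-30,65,-4,0,0,0,0],[-30,65,-7,0,0,0,0],[-30,65,-7,0,0,0,0],[-20,65,-7,0,0,0,0],[-12,65,-7,0,0,0,0],[-7,65,-7,0,0,0,0],[-3,66,-7,0,0,0,0],[1,66,-7,0,0,0,0],[4,66,-7,0,0,0,0],[7,66,-7,0,0,0,0],[9,67,-7,0,0,0,0],[9,67,-7,0,0,0,0]],
])

```text
time: 12.3
tool_pos: [621.2, 64.3, 5.9]
tcp_rot: [3.141, 0.002, 0.08]
ft_force: [-3.7, -1.8, -0.2]
gripper_width: 1.0
finger_force: 2.1
```

```bash
python3 look.py 682 66 0.08
```

```text
scene [6.74722e+02 6.73940e+01 6.40000e-02] 0.215 [-60.1  -0.1  -0.9]
side [6.81457e+02 7.05270e+01 1.28000e-01] 0.542 [-53.2   2.5   2.7]
both [6.80004e+02 6.93810e+01 9.70000e-02] 0.39 rel [-54.7   1.4   0.9]
near side at y 60 [624.4 124.3]
near side at y 0 [630.2  64.6]
near side at y -60 [636.    4.8]
12.5 [621.3  64.3   6. ] [-4.7 -3.2  1.2]
```

>>> servo_tool([
  [[1,0,0,0,0,0,0],[2,0,0,0,0,0,0],[3,0,0,0,0,0,0],[3,0,0,0,0,0,0]],
])

```text
time: 12.9
tool_pos: [623.9, 64.8, 5.9]
tcp_rot: [3.141, 0.002, 0.081]
ft_force: [-7.1, -1.9, 2.0]
gripper_width: 0.996
finger_force: 3.3
```

>>> servo_tool([
  [[-15,0,0,0,0,0,0],[-40,0,0,0,0,0,0],[-60,0,20,0,0,0,0],[-80,-20,65,0,0,0,0],[-85,-60,110,0,0,0,0],[-85,-100,155,0,0,0,0],[-85,-140,195,0,0,0,0],[-85,-170,220,0,0,0,0],[-85,-170,220,0,0,0,0]],
])

```text
time: 13.8
tool_pos: [540.9, -109.0, 230.1]
tcp_rot: [3.14, -0.005, 0.077]
ft_force: [-0.4, 1.3, -0.6]
gripper_width: 0.996
finger_force: 0.0
```

```bash
python3 look.py 682 66 0.08; python3 - <<'E'
from h import *
a=eyes.snapshot("scene");b=eyes.snapshot("side")
cv2.imwrite("pics/end.png",np.hstack([cv2.resize(a[150:310,170:370],(400,320)),cv2.resize(b[140:300,140:340],(400,320))]))
E
```

```text
scene [6.76037e+02 6.92370e+01 5.70000e-02] 0.191 [-58.7   1.6  -1.4]
side [6.82732e+02 7.19470e+01 8.80000e-02] 0.039 [-51.8   3.8   0.4]
both [6.82318e+02 7.07590e+01 9.10000e-02] 0.124 rel [-52.3   2.6   0.6]
near side at y 60 [627.1 126. ]
near side at y 0 [632.5  66.2]
near side at y -60 [638.    6.5]
14.0 [ 539.9 -104.2  225.8] [ 0.2  0.  -0.5]
```

View pics/end.png

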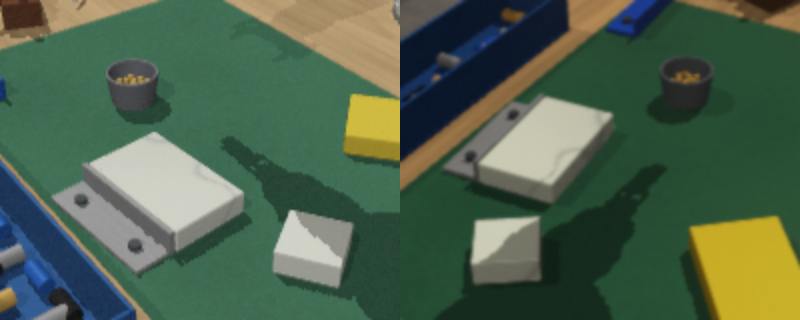

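The slab sits against the stop, square and centred (scene crop about 170,190). The tub and the square stone are where they were.

```bash
python3 -c "
from bench import manip
print(manip.close_job())"
```

```text
the job is handed in; nothing more can be done
None
```

The slab was walked to the steel stop, askew 15° one way and 17° the other with a pass through square between. It finished about 2 mm short of touching, 3 mm off centre and under 1° off square by my last camera fit; the job is handed in at about 14 s, and no verdict was returned.

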